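# Refit the spice carousel's twist-lock handle and bring the marked jar to the front

### The arm

A 6-joint arm with a two-finger parallel gripper is mounted at the origin on a cart in front of the work surface, level with it; the furniture and walls round the work are solid. World frame = base frame: x ahead of the robot, y to its left, z up, the work surface at z = 0. Lengths are in m, angles in rad, forces in N, time in s.
With the tool pointing down it reaches from about 0.4 to 0.825 m from the base axis. Payload 7 kg.
Tool frame: the origin (TCP) lies on the centre line of the jaws, within the pads' length; the fingertips stand 19 mm ahead of it and the grasp point (between the pads) is the TCP; z points along the fingers, y is the line along which they close (so a half turn about z gives the same grasp; the last joint's range is limited). The gripper opens to 88 mm and grips with 3 to 60 N. Pads are 19 mm wide; open, the fingers measure 130 mm over their backs; the gripper's body (78 mm by 193 mm) begins 47 mm behind the grasp point.
Start: joints at [-0.883, 0.359, 0.012, 0, -1.224, -0.288], TCP at [0.263, -0.622, 0.219] pointing down, gripper open.
Joint ranges: [-3.07, 3.07], [-1.43, 2.12], [-1.02, 1.25], [-3.03, 1.67], [-3.05, -0], [-3.03, 3.03]. Speed limits (rad/s): [2.39, 2.39, 3.01, 3.14, 3.14, 3.14].

### API

Orientations are given as [roll, pitch, yaw] about the fixed x, y, z axes, in that order (R = Rz(yaw) Ry(pitch) Rx(roll)).
In Python, from station import arm, imaging, models gives the robot as it stands.
- The arm moves only by the tool play_rows, never from a script. Its arguments are lists of equal length, an entry for each row: "travel": the shift along the tool's x, y, z in units of 25 mm (1.0 is 25 mm), a list of three; "twist": the turn about the tool's z in units of 0.15 rad (1.0 is 0.15 rad). A call has 1 to 8 rows; each row shifts and turns the commanded pose from where the row before left it, along the tool's axes as they then stand; what a row does not reach is not made up. A row lasts 1/8 s, in which the tool goes at most 62.5 mm and 10.7 degrees, less where a joint would pass 70% of its speed; a pose out of reach is approached as far as the arm can. A call with a number of a shift or a turn outside -1 to 1 is refused whole. A call with a gripper value outside its range is refused whole. "fingers" is the opening, from 0 (shut) to 1 (fully open), set as the call begins (left out, the last holds). The fingers move at their own pace and stop on an object; "newtons" is the grip in N (left out, the last holds). Time passes only in rows, so rows that do not move let the fingers close. It gives the time, the measured TCP pose, the force, the opening and the grip force at its end, in the units of the state.
- arm.get_state(): the state, without advancing time (a new reading comes with each control period).
- imaging.grab_frame(name): name is "side" or "top"; returns a dict with "pixels" (480x640x3 uint8, red, green, blue), "fx", "fy", "cx", "cy" (pixels), "R" (3x3) and "t" (3): a world point X has camera coordinates R X + t. Camera axes: x right, y down, z forward; pixel columns grow to the right and rows downward; lengths in m; the calibration is good to about 2 mm. A picture is of the moment at which its call begins. There is no depth.
- arm.job_done(): hands the job in; it is judged then, once.
Trained networks look in the newest picture that a camera, given by its name, has taken for a name from the list of things; names that differ only in an ending like _2 or _b are one class to them, and where a whole thing is asked for, a point or a joint stands for the part that bears it (a point fixed in the world has none). Each returns a list of dicts, best first, with "confidence" (0 to 1); they miss things now and then, are a little off and sometimes report something else, mostly with a low value. They report only what shows in the picture. A call takes as long as a camera call. They do not tell look-alikes from the thing itself.
- models.boxes_of(name, camera): "extent" ([centre column, centre row, width, height] in pixels, round what is visible of it).
- models.silhouettes(name, camera): "pixels" (480x640 bool, what is visible of it) and "extent" ([centre column, centre row, width, height] in pixels, round what is visible of it).
The state is a dict: "t": time; "q": joint angles; "qd": joint speeds; "joint_efforts": joint torques, N m; "eef_pos": TCP position; "ee_rot": TCP orientation; "force": force on the tool from outside, world axes, zero at the start; "moment": the same for the moment, N m; "width": finger opening in m; "gripper_force": force on a finger pad.
Only numpy, scipy, OpenCV 4.12 (cv2) and the standard library are available. Lean on these libraries where they do the work, as an engineer would, in place of code of your own. Each camera call takes 0.05 s, during which the arm holds its last target. There are 200 camera calls.

### The job

The spice carousel has been washed and its black handle is still standing on the worktop beside it. Put the handle on the carousel's spindle, push it down and turn it clockwise until it springs up and locks, then use it to turn the carousel until the jar with the blue sticker on its cap is the one straight in front, nearest the worktop's front edge. Do not touch the jars or the wooden deck or disturb the things around, and finish while still gripping the handle, keeping the carousel still so that the cook can take the jar out with one hand.

Things in the scene. Friction and masses are not known exactly. Their poses are not given: they have to be found in the camera images.
- handle: Loose black plastic handle, 90 g, upright. Origin: centre of its underside, z up. z 0 to 32 mm: round skirt 49 mm wide, hollow below; z 32 to 66: grip bar 54 mm long (x), 16 mm thick (y), white line along its top; grip it across y, fingertips above z = 33. Underside: 22 mm hole with two slots, 35 mm across, 10 mm wide, along x (under the bar's ends). Alike after a half turn.
- turntable: Turning part of the carousel: wooden deck, 192 mm in diameter, six jar seats on a 63 mm radius (every 60 degrees from its x), an aluminium column in the middle. Origin: on the axis under the deck, 12 mm above the worktop, z up. Turns either way without end, friction 0.25 N m, stays where left.
- spindle_tip (a point): Tip of the steel spindle on top of the column, on the axis (axes as the turntable's). Cone 9 mm long, then 18 mm in diameter. Two lugs, 31 mm across, 5 mm wide, along the turntable's x (toward two opposite jars), 12.5 to 17.5 mm below the tip. The handle goes on from above, its bar along the lugs (within 10 degrees), and then rests on a sprung washer, its underside 18 mm below the tip.
- stop (a point): Point on the axis, 25 mm below the tip: the handle's underside when pushed fully down (2.5 N at first, 7 N at the stop; over 20 N may drag the deck round). Kept down, it is turned clockwise from above by 80 degrees (dead stop at 85); let up, it springs to 4.5 mm above this point, lugs caught in notches: now 5 degrees of play, no lifting off, and it turns the deck both ways.
- foot: The carousel's fixed dark round foot under the deck, 148 mm in diameter, 12 mm high. Origin: centre of its underside on the worktop, on the turning axis; x points away from the worktop's front edge, so that its -x is the front.
- jar_marked: The spice jar to bring to the front, the one with a round blue sticker, 35 mm in diameter, on its red cap. 45 mm in diameter, 106 mm high, standing in a seat with about 1 mm of play; cap top 130 mm above the worktop. Origin: centre of its underside. It starts in one of the four seats at the sides, 0.65 to 2.5 rad from the front.
- jar_b: Another spice jar of the same size with no blue sticker on its red cap, in a seat of the deck. Origin: centre of its underside.
- jar_c: As jar_b.
- jar_d: As jar_b.
- jar_back: As jar_b.
- jar_front: As jar_b.
- mug: Bystander: cream mug with yellow stripes, 86 x 120 x 101 mm, upright, left of the carousel. Origin: centre of its underside.
- tape: Bystander: roll of masking tape lying flat, 104 mm in diameter, 25 mm high, left of the carousel. Origin: centre of its underside.
- tin: Bystander: flat tin, 85 mm in diameter, 37 mm high, beyond the handle. Origin: centre of its underside.
Mind the look-alikes: they are no part of the job. Leave any purple look-alike of the jar_d alone.

How it is judged:
By the outcome, as a careful person would: the job done as asked, in the order asked, and still so for the second after the job is handed in, while the arm keeps its last pose, push and grip.
It also fails if it takes over 58 s, if anything falls off the work surface, if the arm or the gripper's body presses on something with over 40 N, if the wrist force passes 120 N, or if a joint passes its speed limit or range.

## Working session

There is one attempt and no reset: what is moved stays moved. The work goes in short steps, Python scripts to look and compute and a tool call to move; the robot and the scene stay as the last step left them, time stands still between calls to the robot, and variables do not carry over. Pictures are saved under pics/ and viewed, at most 10 in all, crops included, and the job is handed in when it is done.

Besides the shell and the picture viewer there is one more tool, called as name(argument=value, ...), one argument or row to a line, values as JSON. play_rows: Moves the arm, as the interface text tells. Shifts and turns lie within -1 to 1; 1 stands for 25 mm of shift or 0.15 rad of turn. Its arguments: {"type":"object","properties":{"travel":{"type":"array","items":{"type":"array","items":{"type":"number"}}},"twist":{"type":"array","items":{"type":"number"}},"fingers":{"type":"number"},"newtons":{"type":"number"}},"required":["travel","twist"]}

```bash
mkdir -p pics; python3 - <<'E'
from station import arm, imaging, models
import cv2,numpy as np
s=arm.get_state(); print(s)
for c in("side","top"):
    f=imaging.grab_frame(c); cv2.imwrite(f"pics/{c}0.png",f["pixels"][:,:,::-1])
    print(c,f["fx"],f["cx"],f["cy"],np.round(f["R"],3).tolist(),np.round(f["t"],3).tolist())
    for n in("handle","turntable","foot","jar_marked","tin","spindle_tip"):
        print(n,[(np.round(b["extent"]).tolist(),round(b["confidence"],2)) for b in models.boxes_of(n,c)][:7])
E
```

```text
{'t': 0.0, 'q': array([-8.82911369e-01,  3.59393738e-01,  1.10760933e-02, -3.66664196e-04,
       -1.22410819e+00, -2.88127309e-01]), 'qd': array([ 0.00083364, -0.00090147,  0.00161012, -0.0013833 ,  0.00052303,
        0.00023885]), 'joint_efforts': array([ 7.48211664e-05, -5.82724750e+01,  2.93043673e+01,  6.99712202e+00,
        6.71414149e-03, -1.30416574e-04]), 'eef_pos': array([ 0.26250933, -0.62132071,  0.2183228 ]), 'ee_rot': array([ 3.13993236e+00, -1.32603974e-04, -2.74195976e+00]), 'force': array([ 0.35463616,  0.10898447, -0.15910388]), 'moment': array([0.03792557, 0.01415427, 0.002083  ]), 'gripper_force': 0.0, 'width': 0.0878078403007125}
side 621.5163213455946 323.53329851876697 235.49414779663027 [[-0.323, -0.946, -0.001], [-0.821, 0.281, -0.497], [0.471, -0.159, -0.868]] [0.189, 0.483, 1.141]
handle []
turntable [([285.0, 292.0, 92.0, 83.0], 0.61), ([164.0, 267.0, 49.0, 50.0], 0.16)]
foot []
jar_marked [([312.0, 282.0, 21.0, 41.0], 0.65)]
tin [([414.0, 209.0, 28.0, 40.0], 0.83), ([300.0, 254.0, 21.0, 34.0], 0.41)]
spindle_tip [([283.0, 292.0, 89.0, 82.0], 0.84)]
top 518.3862212758223 318.6232127505365 244.25143031136426 [[-0.018, -1.0, -0.002], [-0.994, 0.018, -0.108], [0.108, -0.0, -0.994]] [0.018, 0.499, 1.025]
handle [([443.0, 287.0, 31.0, 26.0], 0.91)]
turntable [([261.0, 258.0, 93.0, 98.0], 0.63), ([230.0, 275.0, 32.0, 29.0], 0.46)]
foot []
jar_marked [([285.0, 269.0, 23.0, 23.0], 0.76), ([442.0, 288.0, 30.0, 28.0], 0.48)]
tin [([438.0, 210.0, 48.0, 44.0], 0.96)]
spindle_tip [([261.0, 258.0, 96.0, 94.0], 0.84), ([158.0, 298.0, 51.0, 48.0], 0.29)]
```

```bash
python3 - <<'E'
import cv2
i=cv2.imread("pics/top0.png"); cv2.imwrite("pics/t1.png",cv2.resize(i[180:340,190:490],(800,427),interpolation=cv2.INTER_CUBIC)) 
i=cv2.imread("pics/side0.png"); cv2.imwrite("pics/s1.png",cv2.resize(i[170:410,190:510],(800,600),interpolation=cv2.INTER_CUBIC))
E
```

```text
(no output)
```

View pics/t1.png

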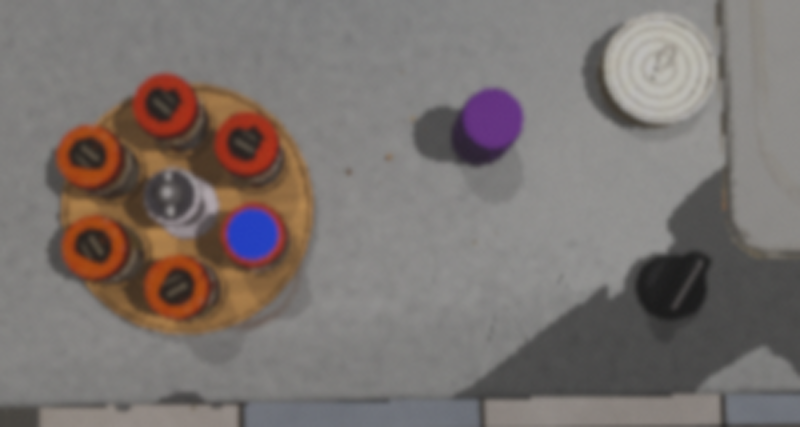

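View pics/side0.png

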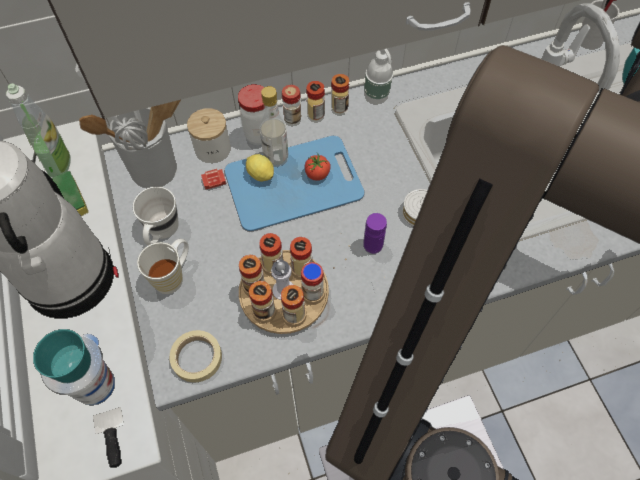

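The top view shows the carousel left of centre with the blue sticker at about (285,268) and the spindle at about (254,253). The handle is at about (443,287) with its line running up to the right, the purple look-alike at (374,226) and the tin at (437,206). In the side view the arm hides the handle.

```bash
cat > h.py <<'E'
import numpy as np, cv2
from station import arm, imaging, models
def ray(f,uv,z):
    R=np.array(f["R"]);C=-R.T@np.array(f["t"])
    d=R.T@np.array([(uv[0]-f["cx"])/f["fx"],(uv[1]-f["cy"])/f["fy"],1])
    return C+d*(z-C[2])/d[2]
def proj(f,X):
    c=np.array(f["R"])@np.array(X)+f["t"]; return np.array([f["fx"]*c[0]/c[2]+f["cx"],f["fy"]*c[1]/c[2]+f["cy"]])
def blobs(m,lo=30,hi=900):
    n,l,s,c=cv2.connectedComponentsWithStats(m.astype(np.uint8))
    return [(c[i],s[i,4]) for i in range(1,n) if lo<s[i,4]<hi]
E
python3 - <<'E'
from h import *
for cam in("top","side"):
    f=imaging.grab_frame(cam);p=f["pixels"];np.set_printoptions(precision=4,suppress=True)
    print(cam,"C",-np.array(f["R"]).T@f["t"])
    h=cv2.cvtColor(p,cv2.COLOR_RGB2HSV).astype(int);H,S,V=h[...,0],h[...,1],h[...,2]
    w=np.zeros(H.shape,bool);w[200:350,200:345]=1
    for c,a in blobs((H>105)&(H<128)&(S>150)&w,20): print("blue",c,a,ray(f,c,.130))
    red=((H<12)|(H>172))&(S>170)&(V>110)&w
    red=cv2.morphologyEx(red.astype(np.uint8),cv2.MORPH_CLOSE,cv2.getStructuringElement(2,(9,9)))
    for c,a in blobs(red,40): print("red",c,a,ray(f,c,.127))
    if cam=="top":
        g=cv2.cvtColor(p,cv2.COLOR_RGB2GRAY)
        print(g[268:300:1,428:462])
    sc=6 
    x0,y0=(205,205) if cam=="top" else(235,225)
    cv2.imwrite(f"pics/{cam}2.png",cv2.resize(p[y0:y0+100,x0:x0+110,::-1],None,fx=sc,fy=sc,interpolation=cv2.INTER_CUBIC))
E
```

```text
top C [0.385  0.0088 1.0733]
blue [284.1977 267.3372] 258 [0.4466 0.0722 0.13  ]
red [251.9444 219.7188] 288 [0.5359 0.1311 0.127 ]
red [282.5541 233.1529] 314 [0.5099 0.0748 0.127 ]
red [223.2338 238.6978] 278 [0.5016 0.184  0.127 ]
red [224.974  272.3636] 308 [0.4396 0.1807 0.127 ]
red [255.3028 286.9779] 317 [0.412  0.1254 0.127 ]
[[144 144 144 ...  77  78  77]
 [145 143 144 ...  77  78  77]
 [146 145 144 ...  76  78  77]
 ...
 [ 74  74  73 ...  74  75  76]
 [ 74  74  75 ...  75  75  76]
 [ 75  76  75 ...  75  74  76]]
side C [-0.0792  0.225   1.2305]
blue [311.6146 271.0677] 192 [0.4485 0.0713 0.13  ]
red [270.4078 243.335 ] 206 [0.5367 0.1304 0.127 ]
red [300.7014 247.1765] 221 [0.5083 0.0749 0.127 ]
red [253.2667 295.0444] 45 [0.4373 0.1943 0.127 ]
```

View pics/top2.png

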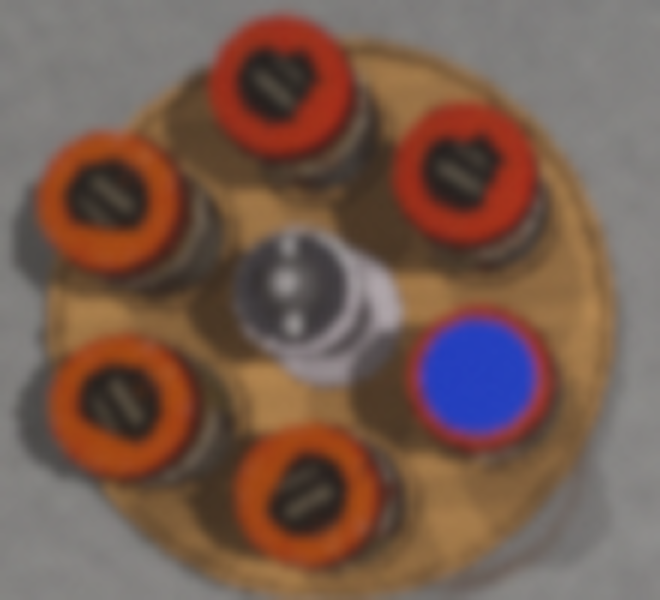

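View pics/side2.png

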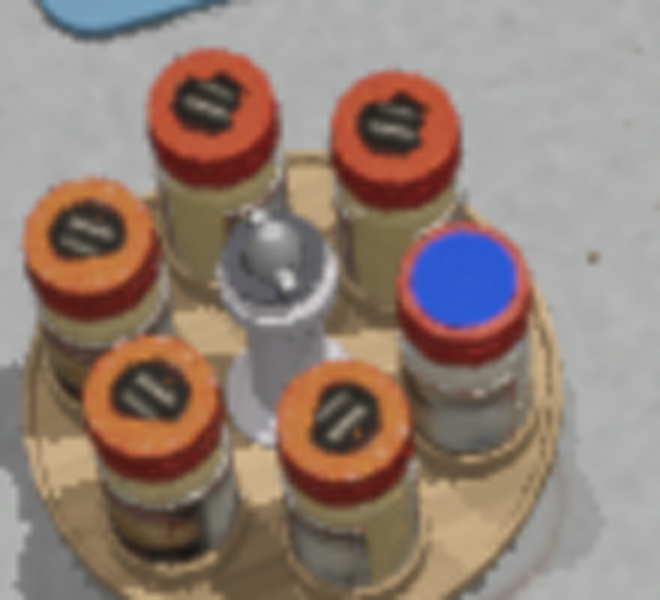

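The top crop shows the six caps clearly. In crop pixels the lugs are at (290,246) and (294,326), pointing at the front and back jars, and the tip is at about (288,284). In the side crop the tip is at about (273,245). Next I'll fit the axis, the deck angle, the tip height and the handle pose.

```bash
python3 - <<'E'
from h import *
from scipy.optimize import least_squares
np.set_printoptions(precision=4,suppress=True)
t=imaging.grab_frame("top");s=imaging.grab_frame("side")
cv=lambda p,o:(np.array(p)+.5)/6-.5+o
T=cv([(479,378),(466,174),(283,86),(110,203),(124,407),(308,496)],(205,205))
S=cv([(463,280),(395,123),(212,102),(90,233),(151,391),(344,417)],(235,225))
def mod(p,f,z=.13): return np.array([proj(f,[p[0]+.063*np.cos(p[2]+k*np.pi/3),p[1]+.063*np.sin(p[2]+k*np.pi/3),z]) for k in range(6)])
for nm,fs in(("top",[(t,T)]),("side",[(s,S)]),("both",[(t,T),(s,S)])):
    r=least_squares(lambda p:np.concatenate([(mod(p,f)-o).ravel() for f,o in fs]),[.475,.128,-2.1])
    print(nm,r.x,np.sqrt(np.mean(r.fun**2)))
a=r.x
for z in(.10,.11,.12,.13,.14,.15): print(z,proj(t,[a[0],a[1],z]),proj(s,[a[0],a[1],z]))
tt,ss=cv((288,283),(205,205)),cv((273,243),(235,225)); print("tip px",tt,ss)
q=least_squares(lambda X:np.r_[proj(t,X)-tt,proj(s,X)-ss],[a[0],a[1],.13]);print("tip",q.x,q.fun)
l=[ray(t,cv(p,(205,205)),q.x[2]-.0125) for p in((290,246),(294,326))];print("lugs",l,np.linalg.norm(l[0]-l[1]),np.arctan2(*(l[0]-l[1])[1::-1]))
# handle
p=t["pixels"][262:312,415:475]; cv2.imwrite("pics/hd.png",cv2.resize(p[:,:,::-1],None,fx=10,fy=10,interpolation=cv2.INTER_CUBIC))
g=cv2.cvtColor(p,cv2.COLOR_RGB2GRAY)
for r in g[8:42,10:50]: print(' '.join('%3d'%v for v in r))
E
```

```text
top [ 0.474   0.1276 -2.0333] 0.1708570557491762
side [ 0.4766  0.1269 -2.0374] 0.15941262541024737
both [ 0.4751  0.1273 -2.0351] 0.4961981083793195
0.1 [255.9187 253.8112] [281.4928 274.5763]
0.11 [255.2645 253.3288] [281.1949 272.3751]
0.12 [254.5967 252.8364] [280.8928 270.143 ]
0.13 [253.9149 252.3336] [280.5865 267.8794]
0.14 [253.2187 251.8202] [280.2759 265.5838]
0.15 [252.5075 251.2958] [279.9608 263.2553]
tip px [252.5833 251.75  ] [280.0833 265.0833]
tip [0.4748 0.1278 0.1431] [ 0.1115  0.0579 -0.1342 -0.0289]
lugs [array([0.4875, 0.129 , 0.1306]), array([0.463 , 0.1279, 0.1306])] 0.02450823165482689 0.04578462789564289
145 144 145 145 145 145 145 145 144 143 142 142 144 145 144 140 131 113  92  80  77  77  76  76  76  77  78  78  79  76  77  77  77  78  77  77  76  77  79  85
145 145 146 145 146 146 145 145 144 144 144 144 145 146 143 136 120 101  86  79  76  76  76  76  76  77  77  78  78  77  78  78  77  78  77  78  78  79  78  80
146 146 146 146 147 146 145 145 146 145 145 145 145 145 140 124 103  86  79  76  77  77  76  75  75  75  76  77  77  78  78  78  78  77  77  
[... 4278 characters left out ...]
  66  70  72  73  74  74  75  74  74  75  75  75  76  76  75
 74  75  75  76  76  75  75  72  66  62  60  57  54  53  51  50  49  52  54  56  57  60  61  64  68  70  72  73  75  76  74  74  75  74  74  74  75  74  75  74
 75  75  75  77  77  75  74  72  65  61  60  59  58  57  57  55  56  57  59  61  62  64  67  70  71  74  75  74  74  76  75  74  73  73  74  73  73  73  73  73
 75  76  76  77  77  75  74  72  68  63  62  60  60  58  57  58  58  59  61  64  66  68  71  73  75  75  75  75  74  74  73  73  73  73  74  74  73  73  74  74
 75  76  76  77  76  77  76  72  70  65  62  61  59  59  58  58  59  60  64  69  71  73  74  76  76  75  75  74  74  73  72  72  72  72  73  73  73  74  74  73
```

View pics/hd.png

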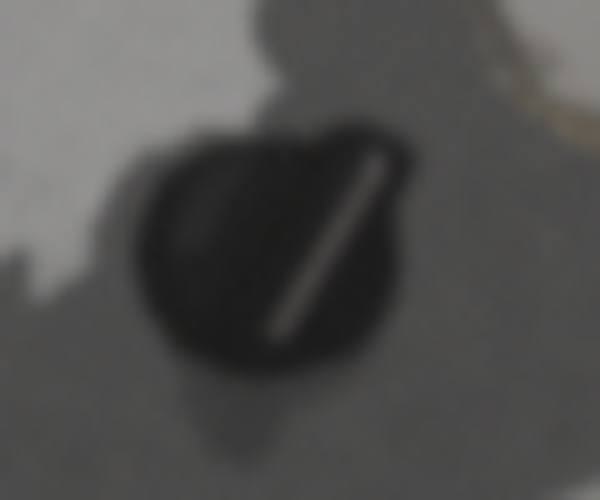

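```bash
python3 - <<'E'
from h import *
t=imaging.grab_frame("top")
cv=lambda p:(np.array(p)+.5)/10-.5+(415,262)
a,b=[ray(t,cv(p),.066) for p in((381,155),(276,338))]
print(a,b,(a+b)/2,np.linalg.norm(a-b),np.arctan2(*(a-b)[1::-1]))
m=(a+b)/2
for z in (0,.032): # skirt outline check
    P=np.array([proj(t,[m[0]+.0245*np.cos(k),m[1]+.0245*np.sin(k),z]) for k in np.linspace(0,6.3,60)]); print(z,(P.min(0)-(415,262))*10,(P.max(0)-(415,262))*10)
print(-.52)
E
```

```text
[ 0.42616874 -0.25013993  0.066     ] [ 0.39120916 -0.22824389  0.066     ] [ 0.40868895 -0.23919191  0.066     ] 0.041250557835073386 -0.559551155318772
0 [126.94306147 131.97474065] [364.47002215 370.12290523]
0.032 [160.07719076 124.16041852] [404.8929138  369.58728388]
-0.52
```

play_rows(
  travel=[
    [0,0,0],
    [0,0,0],
    [0,0,0],
    [0,0,0],
    [0,0,0],
    [0,0,0],
    [0,0,0],
    [0,0,0],
  ],
  twist=[-1,-1,-1,-1,-1,-1,-1,-1],
  fingers=1,
)

```text
t: 1.95
eef_pos: [0.2627, -0.6217, 0.2192]
ee_rot: [3.142, 0.0, -1.537]
force: [-0.4, 0.6, 0.4]
width: 0.0875
gripper_force: 0.0
```

play_rows(
  travel=[
    [0,0,0],
    [0,0,0],
    [0,0,0],
    [0,0,0],
    [0,0,0],
    [0,0,0],
    [0,0,0],
  ],
  twist=[-1,-1,-1,-1,-1,-1,-0.5],
)

```text
t: 2.82
eef_pos: [0.2627, -0.6218, 0.2193]
ee_rot: [3.142, 0.0, -0.563]
force: [-0.4, -0.8, -0.3]
width: 0.0873
gripper_force: 0.0
```

play_rows(
  travel=[
    [-0.2,-1,0],
    [-0.2,-1,0],
    [-0.2,-1,0],
    [-0.2,-1,0],
    [-0.2,-1,0],
    [-0.2,-1,0],
    [-0.2,-1,0],
    [-0.2,-1,0],
  ],
  twist=[0,0,0,0,0,0,0,0],
)

```text
t: 3.82
eef_pos: [0.3366, -0.4308, 0.2194]
ee_rot: [3.142, -0.0, -0.567]
force: [-0.1, 0.6, 0.5]
width: 0.0876
gripper_force: 0.0
```

play_rows(
  travel=[
    [-0.2,-1,0],
    [-0.2,-1,0],
    [-0.2,-1,0],
    [-0.2,-1,0],
    [-0.2,-1,0],
    [-0.2,-1,0],
    [-0.2,-1,0],
    [0,0,0],
  ],
  twist=[0,0,0,0,0,0,0,0],
)

```text
t: 4.82
eef_pos: [0.4013, -0.2641, 0.2196]
ee_rot: [-3.141, -0.001, -0.565]
force: [0.5, -0.4, -0.8]
width: 0.088
gripper_force: 0.0
```

```bash
python3 - <<'E'
from h import *
f=imaging.grab_frame("side")
m=np.array([.4087,-.2392,.066]);d=np.array([np.cos(.56),-np.sin(.56),0])*.0206
print([proj(f,m+k*d) for k in(-1,0,1)])
c=proj(f,m).astype(int)-(40,30);print(c)
im=f["pixels"][max(c[1],0):c[1]+60,c[0]:c[0]+80,::-1]
cv2.imwrite("pics/s3.png",cv2.resize(im,None,fx=10,fy=10,interpolation=cv2.INTER_CUBIC))
E
```

```text
[array([456.2757252 , 266.49171247]), array([457.50434729, 258.02616033]), array([458.71448996, 249.68793659])]
[417 228]
```

View pics/s3.png

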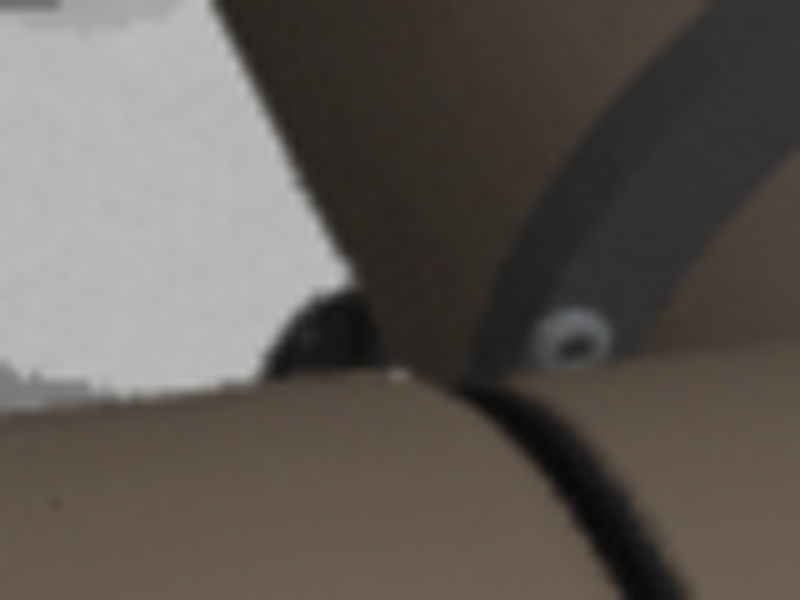

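The arm covers the handle in the side view. One white speck at about (456.8,265.4) agrees with the predicted end of the line, so I'll go down and grip.

play_rows(
  travel=[
    [-0.14,-0.5,0.6],
    [-0.14,-0.5,1],
    [0,0,1],
    [0,0,1],
    [0,0,1],
    [0,0,1],
    [0,0,1],
    [0,0,0],
  ],
  twist=[0,0,0,0,0,0,0,0],
)

```text
t: 5.88
eef_pos: [0.4061, -0.24, 0.0521]
ee_rot: [3.14, 0.005, -0.568]
force: [-0.2, -0.1, 0.2]
width: 0.0877
gripper_force: 0.0
```

play_rows(
  travel=[
    [0,0,0],
    [0,0,0],
    [0,0,0],
    [0,0,0],
    [0,0,0],
    [0,0,0],
    [0,0,0],
    [0,0,0],
  ],
  twist=[0,0,0,0,0,0,0,0],
  fingers=0,
  newtons=40,
)

```text
t: 6.88
eef_pos: [0.4083, -0.2403, 0.0542]
ee_rot: [3.142, 0.0, -0.567]
force: [1.2, -0.0, -0.1]
width: 0.0152
gripper_force: 40.0
```

play_rows(
  travel=[
    [0,0,-0.5],
    [0,0,-1],
    [0,0,-1],
    [0,0,-1],
    [0,0,-1],
    [0,0,-1],
    [0,0,-1],
    [0,0,-0.5],
  ],
  twist=[0,0,-0.7,-0.7,-0.7,-0.7,-0.7,-0.7],
)

```text
t: 7.88
eef_pos: [0.4086, -0.2404, 0.2316]
ee_rot: [3.141, -0.002, 0.067]
force: [0.1, 0.1, -1.6]
width: 0.0154
gripper_force: 40.0
```

play_rows(
  travel=[
    [0.24,-1,0],
    [0.24,-1,0],
    [0.24,-1,0],
    [0.24,-1,0],
    [0.24,-1,0],
    [0.24,-1,0],
    [0.24,-1,0],
    [0,0,0],
  ],
  twist=[0,0,0,0,0,0,0,0],
)

```text
t: 8.88
eef_pos: [0.4393, -0.0618, 0.23]
ee_rot: [-3.141, -0.001, 0.065]
force: [0.7, -0.3, -1.1]
width: 0.015
gripper_force: 40.0
```

play_rows(
  travel=[
    [0.27,-1,0],
    [0.27,-1,0],
    [0.27,-1,0],
    [0.27,-1,0],
    [0.27,-1,0],
    [0.27,-1,0],
    [0.27,-1,0],
    [0,-0.46,0],
  ],
  twist=[0,0,0,0,0,0,0,0],
)

```text
t: 9.88
eef_pos: [0.4747, 0.1266, 0.2295]
ee_rot: [3.141, 0.0, 0.064]
force: [-0.4, -0.6, -0.6]
width: 0.0148
gripper_force: 40.0
```

play_rows(
  travel=[
    [0,0,0],
    [0,0,0],
  ],
  twist=[0,0],
)

```text
t: 10.12
eef_pos: [0.4743, 0.1254, 0.2294]
ee_rot: [3.142, 0.0, 0.063]
force: [0.1, -0.1, -0.8]
width: 0.0151
gripper_force: 40.0
```

```bash
python3 - <<'E'
from h import *
s=arm.get_state();e=s["eef_pos"];print(e,s["ee_rot"],s["q"])
f=imaging.grab_frame("side")
im=f["pixels"][200:320,220:360].copy()
cv2.imwrite("pics/s4.png",cv2.resize(im[:,:,::-1],None,fx=5.6,fy=5,interpolation=cv2.INTER_CUBIC))
u=e[2]-.054
for n,z,r in(("under",u,.0245),("skirttop",u+.032,.0245)):
    P=np.array([proj(f,[e[0]+r*np.cos(k),e[1]+r*np.sin(k),z]) for k in np.linspace(0,6.3,60)])
    print(n,(P.min(0)-(220,200))*(5.6,5),(P.max(0)-(220,200))*(5.6,5))
print("tip",(proj(f,[.4751,.1273,.143])-(220,200))*(5.6,5))
E
```

```text
[0.47427075 0.12538388 0.22940021] [3.14152105e+00 9.43155538e-05 6.28912165e-02] [ 6.60157845e-01  4.40714316e-02 -3.66588492e-01  6.72057017e-06
 -1.16025466e+00  9.73527019e-01]
under [265.56889052 230.33365243] [408.69547898 343.37470068]
skirttop [257.96045293 189.57962469] [404.50373674 304.48474209]
tip [336.94945433 324.40678659]
```

View pics/s4.png

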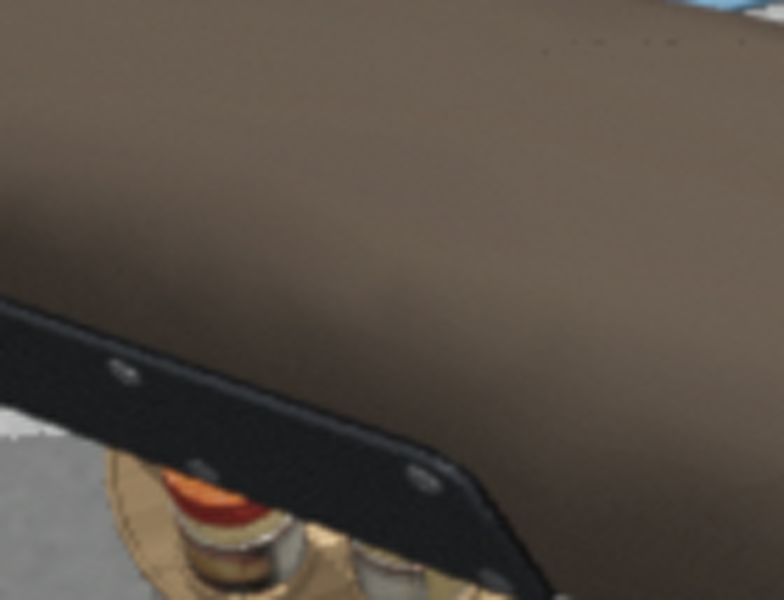

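The arm hides the handle in the side view again, so I'll insert by feel with small steps and watch the force.

play_rows(
  travel=[
    [0.02,-0.08,0],
    [0,0,0.6],
    [0,0,0.6],
    [0,0,0],
    [0,0,0],
  ],
  twist=[0,0,0,0,0],
)

```text
t: 10.8
eef_pos: [0.475, 0.1281, 0.1992]
ee_rot: [3.141, 0.0, 0.063]
force: [0.0, -0.1, -0.9]
width: 0.0149
gripper_force: 40.0
```

play_rows(
  travel=[
    [0,0,0.1],
    [0,0,0.1],
    [0,0,0.1],
    [0,0,0.1],
    [0,0,0],
  ],
  twist=[0,0,0,0,0],
)

```text
t: 11.42
eef_pos: [0.4748, 0.1281, 0.189]
ee_rot: [3.141, 0.0, 0.063]
force: [0.7, -0.4, -1.4]
width: 0.0149
gripper_force: 40.0
```

play_rows(
  travel=[
    [0,0,0.08],
    [0,0,0.08],
    [0,0,0.08],
    [0,0,0.08],
    [0,0,0],
  ],
  twist=[0,0,0,0,0],
)

```text
t: 12.05
eef_pos: [0.4752, 0.1283, 0.1815]
ee_rot: [-3.141, -0.001, 0.063]
force: [-0.0, 0.4, 3.0]
width: 0.0153
gripper_force: 40.0
```

play_rows(
  travel=[
    [0,0,0.08],
    [0,0,0],
  ],
  twist=[0,0],
)

```text
t: 12.3
eef_pos: [0.4751, 0.1283, 0.1794]
ee_rot: [-3.141, -0.001, 0.063]
force: [-0.4, -0.4, 4.9]
width: 0.0151
gripper_force: 40.0
```

play_rows(
  travel=[
    [0,0,0.08],
    [0,0,0],
  ],
  twist=[0,0],
)

```text
t: 12.55
eef_pos: [0.4754, 0.1284, 0.1781]
ee_rot: [-3.141, -0.001, 0.064]
force: [-0.9, 0.9, 8.7]
width: 0.0152
gripper_force: 40.0
```

play_rows(
  travel=[
    [0,0,0],
    [0,0,0],
  ],
  twist=[0,0],
)

```text
t: 12.8
eef_pos: [0.4754, 0.1284, 0.1781]
ee_rot: [-3.141, -0.001, 0.064]
force: [-1.4, -0.1, 8.3]
width: 0.0147
gripper_force: 40.0
```

play_rows(
  travel=[
    [0,0,0.06],
    [0,0,0],
  ],
  twist=[0,0],
)

```text
t: 13.05
eef_pos: [0.4762, 0.1285, 0.1779]
ee_rot: [-3.141, -0.003, 0.064]
force: [-3.3, 0.1, 17.4]
width: 0.0151
gripper_force: 40.0
```

The force follows the washer spring (about 4 to 7 N) and then stops hard at TCP z 0.178, so the handle is on and fully down. I'll ease the push a little and turn it clockwise.

play_rows(
  travel=[
    [-0.02,0,-0.05],
    [0,0,0],
    [0,0,0],
    [0,0,0],
  ],
  twist=[0,0.5,0.7,0.7],
)

```text
t: 13.55
eef_pos: [0.4754, 0.1284, 0.178]
ee_rot: [-3.141, -0.002, -0.225]
force: [1.0, 0.0, 7.7]
width: 0.0151
gripper_force: 40.0
```

play_rows(
  travel=[
    [0,0,0.01],
    [0,0,0],
    [0,0,0],
    [0,0,0],
    [0,0,0],
  ],
  twist=[0.8,0.8,0.8,0.8,0.8],
)

```text
t: 14.18
eef_pos: [0.4757, 0.1284, 0.178]
ee_rot: [-3.139, -0.001, -0.825]
force: [0.8, 0.1, 9.7]
width: 0.015
gripper_force: 40.0
```

```bash
python3 - <<'E'
from h import *
s=arm.get_state();print(s["force"],s["moment"],s["q"])
for cam in("top","side"):
    f=imaging.grab_frame(cam);p=f["pixels"]
    h=cv2.cvtColor(p,cv2.COLOR_RGB2HSV).astype(int);H,S,V=h[...,0],h[...,1],h[...,2]
    w=np.zeros(H.shape,bool);w[200:350,200:345]=1
    for c,a in blobs((H>105)&(H<128)&(S>150)&w,8): print(cam,"blue",c,a,ray(f,c,.130))
    if cam=="top":cv2.imwrite("pics/top3.png",cv2.resize(p[180:340,190:400,::-1],None,fx=3.7,fy=3.7,interpolation=cv2.INTER_CUBIC))
E
```

```text
[0.82948112 0.06922164 9.74092394] [-0.16950538  0.06646279  0.05325357] [ 0.66463696  0.0879796  -0.44349039  0.00142694 -1.03678084  0.08031109]
```

View pics/top3.png

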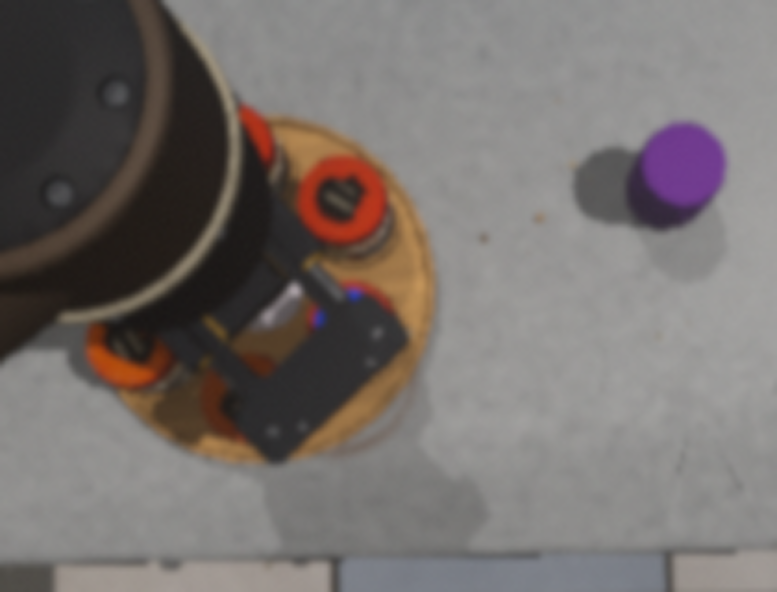

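The right-back cap is still at (282.4,233.8), so the deck hasn't turned. I'll continue to about 80 degrees.

play_rows(
  travel=[
    [0,0,0],
    [0,0,0],
    [0,0,0],
    [0,0,0],
    [0,0,0],
    [0,0,0],
  ],
  twist=[0.8,0.8,0.8,0.6,0.5,0.1],
)

```text
t: 15.02
eef_pos: [0.4757, 0.1284, 0.178]
ee_rot: [-3.139, 0.0, -1.362]
force: [1.1, 0.0, 9.5]
width: 0.0152
gripper_force: 40.0
```

```bash
python3 -c "
from h import *
s=arm.get_state();print(s['eef_pos'],s['ee_rot'],s['force'],s['moment'])"
```

```text
[0.4756563  0.12843307 0.1780317 ] [-3.13873337e+00  3.33720028e-05 -1.36246522e+00] [1.05840805 0.01881256 9.47531964] [-0.13591879  0.03621748  0.047992  ]
```

play_rows(
  travel=[
    [0,0,-0.05],
    [0,0,-0.05],
    [0,0,-0.05],
    [0,0,-0.06],
    [0,0,0],
  ],
  twist=[0,0,0,0,0],
)

```text
t: 15.65
eef_pos: [0.4746, 0.1282, 0.1821]
ee_rot: [-3.141, 0.0, -1.362]
force: [3.2, 0.2, 2.7]
width: 0.0149
gripper_force: 40.0
```

play_rows(
  travel=[
    [0,0,-0.06],
    [0,0,0],
  ],
  twist=[0,0],
)

```text
t: 15.9
eef_pos: [0.4741, 0.1281, 0.1827]
ee_rot: [3.141, -0.0, -1.362]
force: [4.9, 0.1, -5.1]
width: 0.0152
gripper_force: 40.0
```

It caught 4.5 mm above the stop and resists further pull, so it is locked. Now I'll ease off and turn the deck clockwise.

play_rows(
  travel=[
    [0,-0.02,0.05],
    [0,0,0],
    [0,0,0],
    [0,0,0],
    [0,0,0],
    [0,0,0],
  ],
  twist=[0,0.3,0.6,0.6,0.6,0.3],
)

```text
t: 16.65
eef_pos: [0.4745, 0.1278, 0.1824]
ee_rot: [3.141, -0.001, -1.723]
force: [2.1, -0.4, 2.1]
width: 0.0152
gripper_force: 40.2
```

play_rows(
  travel=[
    [0,0,0],
    [0,0,0],
    [0,0,0],
    [0,0,0],
    [0,0,0],
    [0,0,0],
  ],
  twist=[0.5,0.6,0.6,0.6,0.6,0.3],
)

```text
t: 17.4
eef_pos: [0.4746, 0.1278, 0.1824]
ee_rot: [3.142, -0.001, -2.203]
force: [1.7, -0.3, 2.1]
width: 0.0151
gripper_force: 40.2
```

play_rows(
  travel=[
    [0,0,0],
    [0,0,0],
    [0,0,0],
    [0,0,0],
    [0,0,0],
  ],
  twist=[0.4,0.5,0.5,0.3,0],
)

```text
t: 18.02
eef_pos: [0.4746, 0.128, 0.1824]
ee_rot: [-3.141, -0.001, -2.456]
force: [0.8, -1.2, 2.9]
width: 0.015
gripper_force: 40.1
```

```bash
cat > m.py <<'E'
from h import *
s=arm.get_state();print(s["eef_pos"],s["ee_rot"],s["force"],s["moment"])
for cam in("top","side"):
    f=imaging.grab_frame(cam);p=f["pixels"]
    h=cv2.cvtColor(p,cv2.COLOR_RGB2HSV).astype(int);H,S,V=h[...,0],h[...,1],h[...,2]
    w=np.zeros(H.shape,bool);w[200:350,200:345]=1
    for c,a in blobs((H>105)&(H<128)&(S>150)&w,8):
        P=ray(f,c,.130); print(cam,"blue",c,a,P,np.arctan2(P[1]-.1274,P[0]-.475))
    red=((H<14)|(H>172))&(S>150)&(V>80)&w
    red=cv2.morphologyEx(red.astype(np.uint8),cv2.MORPH_CLOSE,cv2.getStructuringElement(2,(9,9)))
    for c,a in blobs(red,40):
        P=ray(f,c,.127); print(cam,"red",c,a,P,np.arctan2(P[1]-.1274,P[0]-.475)*3/np.pi)
    if cam=="top":cv2.imwrite("pics/top4.png",cv2.resize(p[205:305,205:315,::-1],None,fx=6,fy=6,interpolation=cv2.INTER_CUBIC))
E
python3 m.py
```

```text
[0.47463947 0.12797186 0.18241504] [-3.14145088e+00 -6.79207981e-04 -2.45611780e+00] [ 0.78665728 -1.21238283  2.91144428] [-0.24374164 -0.30646142  0.17800565]
top blue [259.32442748 286.44656489] 262 [0.41272779 0.11771712 0.13      ] -2.9873350855235805
top red [285.06756757 237.58108108] 74 [0.50159352 0.0702495  0.127     ] -1.0841049251165324
top red [285.89974937 263.76942356] 399 [0.45331685 0.06923814 0.127     ] -1.8407635275320169
top red [264.8961039  288.79220779] 77 [0.40838101 0.10794649 0.127     ] -2.7286931098033187
top red [231.13333333 283.58666667] 75 [0.41891794 0.16939874 0.127     ] 2.3861865069651866
```

View pics/top4.png

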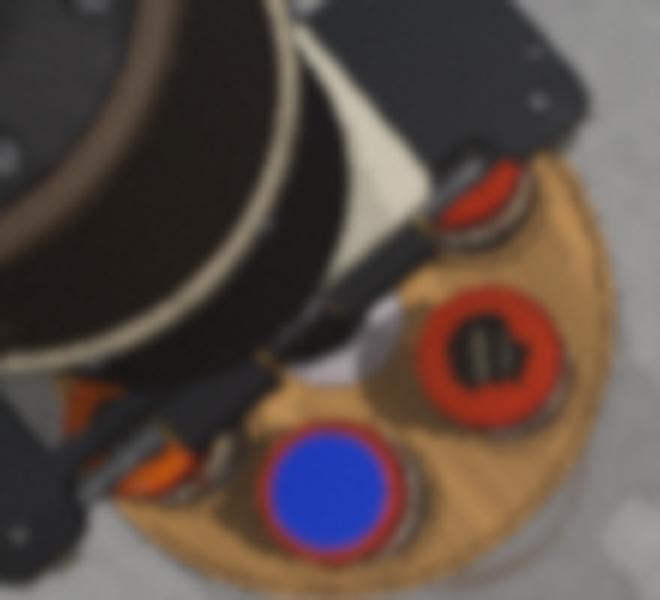

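The blue sticker is in full view at (259.3,286.4), which puts the jar about 0.157 rad short of straight in front. I'll turn it the rest of the way.

play_rows(
  travel=[
    [0,0,0],
    [0,0,0],
    [0,0,0],
    [0,0,0],
    [0,0,0],
  ],
  twist=[0.3,0.4,0.25,0.1,0],
)

```text
t: 18.75
eef_pos: [0.4749, 0.1282, 0.1824]
ee_rot: [-3.142, -0.0, -2.614]
force: [0.1, -1.5, 4.4]
width: 0.0154
gripper_force: 40.1
```

```bash
python3 m.py
```

```text
[0.47486703 0.12816704 0.18237397] [-3.14150655e+00 -4.36923557e-05 -2.61363807e+00] [ 0.05661716 -1.51336494  4.40810148] [-0.44393791 -0.04936477  0.1816733 ]
top blue [254.15589354 287.03422053] 263 [0.41183003 0.12710203 0.13      ] -3.136875690321474
top red [287.44680851 242.91489362] 47 [0.49164551 0.06598333 0.127     ] -1.2472608005376131
top red [283.79533679 268.5880829 ] 386 [0.44456465 0.07317809 0.127     ] -1.9884328206014306
top red [255.49557522 286.77876106] 113 [0.41233601 0.12503719 0.127     ] -2.9640104661843347
top red [226.12727273 280.43636364] 55 [0.42480994 0.1785305  0.127     ] 2.2411366827617547
```

play_rows(
  travel=[
    [0,0,0],
    [0,0,0],
    [0,0,0],
    [0,0,0],
  ],
  twist=[0.05,0,0,0],
)

```text
t: 19.35
eef_pos: [0.4749, 0.1282, 0.1823]
ee_rot: [-3.142, 0.0, -2.622]
force: [0.2, -1.3, 5.6]
width: 0.0149
gripper_force: 40.1
```

```bash
python3 m.py | head -2; python3 -c "
from station import arm
print(arm.job_done())"
```

```text
[0.47493551 0.12822879 0.1823421 ] [-3.14153579e+00  7.34366681e-05 -2.62164744e+00] [ 0.23132992 -1.33348961  5.55089418] [-0.48950989 -0.04051603  0.25082333]
top blue [253.81226054 287.05747126] 261 [0.41179897 0.1277258  0.13      ] 3.1364376656187574
the job is handed in; nothing more can be done
None
```

The job is handed in: the handle is locked on the spindle, the blue-stickered jar measures within about 0.01 rad of straight in front, and the gripper is still holding the handle; no verdict came back.

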